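# Close the two-part canister around its small inner canister

### The job

Stand the small copper canister, base down, in the blue lower shell on the sloping stand. Then put the blue cap over it and feel for the position where the cap's two ears drop into the gaps of the grey collar, and turn the cap clockwise (looking down on it) until it drops a second time and sits fully home on the floor of the collar. Leave it closed, released and at rest, and do not disturb the jars and the mug.

Things in the scene. Friction and masses are not known exactly. Their poses are not given: they have to be found in the camera images.
- lower_shell: Blue lower shell, fixed on a wooden stand; its axis leans 30 degrees from vertical, mouth up and to the robot's right. Origin: centre of its floor, on the axis, 55 mm above the worktop. z: the axis, out of the mouth; x: level, away from the robot; y: up the slope, to the left. Round neck on the floor: free inner radius 25.5 mm, outer 29.5 mm, tapered at the top, 44 mm high.
- cap: Blue cap, loose, standing on its open rim. Hollow cylinder, outer radius 36 mm, inner 31 mm, 89 mm high, 84 mm deep inside, 0.16 kg. Origin: centre of the open rim; z up through the top. Two orange ears at the rim along +x and -x reach 43.5 mm from the axis, 15 mm wide, 5 mm high. On top a wooden grip fin along x, 50 mm long, 14 mm thick (y), 88 to 114 mm above the rim.
- inner: Small copper canister, loose, closed and solid to the touch: radius 22 mm, 56 mm high, both edges bevelled; on its lid a wooden grip fin along x, 36 mm long, 14 mm thick (y), 56 to 78 mm above the underside. Origin: centre of the underside, z up. About 0.12 kg. In place it stands on the floor inside the neck, origin near the lower shell's origin, turned any way; 34 mm of it stand out of the neck.
- jam_jar: Jam jar with yellow lid, bystander, 66 mm across, 100 mm high; origin under its centre.
- honey_jar: Honey jar with red lid, bystander, 60 mm across, 86 mm high; origin under its centre.
- mug: Striped mug, bystander, 82 mm across, 120 mm with its handle, 94 mm high; origin under the centre of its outline.
- collar_top (a point): Point on the lower shell's axis, level with the top of the grey collar, 16.5 mm above the floor; axes as lower_shell. The collar rings the neck, radius 38 to 50 mm. It has two entry gaps for the cap's ears, half a turn apart, each 36 degrees wide. Ears laid beside the gaps rest up here. Clockwise means seen from outside, looking down on the mouth.
- collar_step (a point): Point on the axis 5 mm above the floor, level with an orange step in each gap: here the ears first drop to. One gap's middle lies 0 to 34 degrees counterclockwise of the lower shell's +x axis, the other half a turn on; the angle differs every time and is not reported: see it or feel it. The collar sits stiffly (3 N m).
- collar_floor (a point): Point on the axis at the collar's floor (the lower shell's origin). Clockwise of each gap runs a roofed track without step (roof 12.5 to 16.5 mm above the floor). Ears in the gap, turned clockwise about 30 degrees, drop off the step to this floor; at about 40 degrees they meet an end stop. Counterclockwise of the gap is solid. Home: cap origin here, same axis.
There are look-alikes about, which are no part of the job. What is shaped like the inner but pink or turquoise is not meant.

How it is judged:
By the outcome, as a careful person would: the job done as asked, in the order asked, and still so for the second after the job is handed in, with the robot touching nothing.
It also fails if it takes over 61 s, if anything falls off the work surface, if the arm or the gripper's body presses on something with over 40 N, if the wrist force passes 120 N, or if a joint passes its speed limit or range.

### The arm

A 7-joint arm with a two-finger parallel gripper is mounted at the origin on a cart in front of the work surface, level with it; the furniture and walls round the work are solid. World frame = base frame: x ahead of the robot, y to its left, z up, the work surface at z = 0. Lengths are in m, angles in rad, forces in N, time in s.
With the tool pointing down it reaches from about 0.425 to 0.925 m from the base axis. Payload 6.8 kg.
Tool frame: the origin (TCP) lies on the centre line of the jaws, within the pads' length; the fingertips stand 14 mm ahead of it and the grasp point (between the pads) lies 5 mm behind it; z points along the fingers, y is the line along which they close (so a half turn about z gives the same grasp; the last joint's range is limited). The gripper opens to 85 mm and grips with 20 to 120 N. Pads are 22 mm wide; open, the fingers measure 114 mm over their backs; the gripper's body (76 mm by 85 mm) begins 54 mm behind the grasp point. The pads swing forward as they close: fully open they stand 13 mm farther back than shut.
Start: joints at [1.221, 0.477, 0.022, 1.555, -0.011, 1.109, -0.083], TCP at [0.162, -0.655, 0.245] pointing down, gripper open.
Joint ranges: [-2.96, 2.96], [-0.34, 2.1], [-1.41, 1.46], [0.24, 2.44], [-1.37, 4.51], [0.17, 1.92], [-2.96, 2.96]. Speed limits (rad/s): [2.39, 2.39, 3.14, 3.14, 3.14, 3.14, 3.14].

### API

Orientations are given as a unit quaternion [w, x, y, z].
In Python, from station import bot gives the robot as it stands. The module is installed in compiled form; this text tells all that it offers.
- The arm moves only by the tool drive_tool, never from a script. Its argument "commands" is a list of rows, each an object with "hand": the opening, from 0 (shut) to 1 (fully open); "translation": the shift along the world's x, y, z in mm, a list of three; "angular": the turn, a rotation vector about the world's x, y, z in rad, a list of three. In form: [{"hand": hand, "translation": [tx, ty, tz], "angular": [ax, ay, az]}, ...]. A call has 1 to 12 rows; each row is the pose to reach, as a shift and turn from the pose commanded when the call began; what a row does not reach only later rows make up. A row lasts 1/8 s, in which the tool goes at most 62.5 mm and 10.7 degrees, less where a joint would pass 70% of its speed; a pose out of reach is approached as far as the arm can. A call with a gripper value outside its range is refused whole. The fingers move at their own pace and stop on an object; "force" is the grip in N (left out, the last holds). Time passes only in rows, so rows that repeat a pose let the fingers close. It gives the time, the measured TCP pose, the force, the opening and the grip force at its end, in the units of the state.
- bot.get_obs(): the state, without advancing time (a new reading comes with each control period).
- bot.read_camera(name): name is "scene" or "top" or "wrist"; returns the picture (420x560x3 uint8, red, green, blue); there is no depth.
- bot.camera_model(name): a dict with "fx", "fy", "cx", "cy" (pixels), "view" (4x4, takes a point from world to camera coordinates). Camera axes: x right, y up, looking along -z (the intrinsics and any distortion apply to the point x, -y, -z); pixel columns grow to the right and rows downward; lengths in m; the calibration is good to about 2 mm. A picture is of the moment at which its call begins: read the wrist's pose just before it. camera_model takes no time and is no camera call; for the wrist camera it gives the pose at the moment of the call.
- bot.hand_in(): hands the job in; it is judged then, once.
Trained networks look in the newest picture that a camera, given by its name, has taken for a name from the list of things; names that differ only in an ending like _2 or _b are one class to them, and where a whole thing is asked for, a point or a joint stands for the part that bears it (a point fixed in the world has none). Each returns a list of dicts, best first, with "score" (0 to 1); they miss things now and then, are a little off and sometimes report something else, mostly with a low value. They report only what shows in the picture. A call takes as long as a camera call. They do not tell look-alikes from the thing itself.
- bot.find_in(camera, query): "position" ([column, row] in pixels, amid what is visible of it).
- bot.outline_of(camera, query): "pixels" (420x560 bool, what is visible of it) and "position" ([column, row] in pixels, amid what is visible of it).
The state is a dict: "t": time; "q": joint angles; "joint_vel": joint speeds; "joint_torque": joint torques, N m; "eef_pos": TCP position; "tool_rot": TCP orientation; "contact_force": force on the tool from outside, world axes, zero at the start; "torque": the same for the moment, N m; "gripper_width": opening from 0.0 (shut) to 1.0 (fully open); "grasp_force": force on a finger pad.
Only numpy, scipy, OpenCV 4.12 (cv2) and the standard library are available. Lean on these libraries where they do the work, as an engineer would, in place of code of your own. Each camera call takes 0.05 s, during which the arm holds its last target. There are 200 camera calls.

## Working session

There is one attempt and no reset: what is moved stays moved. The work goes in short steps, Python scripts to look and compute and a tool call to move; the robot and the scene stay as the last step left them, time stands still between calls to the robot, and variables do not carry over. Pictures are saved under pics/ and viewed, at most 10 in all, crops included, and the job is handed in when it is done.

Besides the shell and the picture viewer there is one more tool, called after "Call:" as a command line: name --argument value ..., lists and objects as JSON in quotes. drive_tool: Moves the arm, as the interface text tells. Its arguments: {"type":"object","properties":{"commands":{"type":"array","items":{"type":"object","properties":{"hand":{"type":"number"},"translation":{"type":"array","items":{"type":"number"}},"angular":{"type":"array","items":{"type":"number"}}}}},"force":{"type":"number"}},"required":["commands"]}

```bash
mkdir -p pics
cat > h.py <<'E'
import numpy as np, cv2
from station import bot
def save(img,n): cv2.imwrite('pics/'+n+'.png',cv2.cvtColor(img,cv2.COLOR_RGB2BGR))
def proj(m,P):
    P=np.atleast_2d(P); c=(m['view']@np.c_[P,np.ones(len(P))].T).T
    return np.c_[m['cx']+m['fx']*c[:,0]/-c[:,2], m['cy']+m['fy']*-c[:,1]/-c[:,2]]
def ray(m,px):
    V=np.array(m['view']);R=V[:3,:3];o=-R.T@V[:3,3]
    d=R.T@np.array([(px[0]-m['cx'])/m['fx'],-(px[1]-m['cy'])/m['fy'],-1]);return o,d/np.linalg.norm(d)
def atz(m,px,z):
    o,d=ray(m,px);return o+d*(z-o[2])/d[2]
def tri(rs):
    A=sum(np.eye(3)-np.outer(d,d) for o,d in rs);b=sum((np.eye(3)-np.outer(d,d))@o for o,d in rs)
    p=np.linalg.solve(A,b);return p,[np.linalg.norm(np.cross(p-o,d)) for o,d in rs]
E
python3 - <<'E'
from h import *
o=bot.get_obs();print({k:np.round(v,3) for k,v in o.items()})
ms={}
for c in('scene','top'):
    im=bot.read_camera(c);save(im,c+'0');m=bot.camera_model(c);print(c,{k:(np.round(v,3).tolist()) for k,v in m.items()})
    for q in('lower_shell','cap','inner','jam_jar','honey_jar','mug','collar_top'):
        print(c,q,[(np.round(r['position']).tolist(),round(r['score'],2)) for r in bot.find_in(c,q)][:4])
a=cv2.imread('pics/scene0.png');b=cv2.imread('pics/top0.png')
cv2.imwrite('pics/a.png',cv2.resize(np.vstack([a,b]),None,fx=.71,fy=.71) if 0 else a)
E
```

```text
{'t': np.float64(0.0), 'q': array([ 1.221,  0.478,  0.022,  1.556, -0.011,  1.109, -0.083]), 'joint_vel': array([ 0.001, -0.002,  0.001,  0.001,  0.001,  0.001, -0.001]), 'joint_torque': array([-1.0000e-03, -5.9645e+01,  1.6080e+00, -2.8119e+01,  1.2000e-02,
        1.0000e-02,  0.0000e+00]), 'eef_pos': array([ 0.161, -0.655,  0.244]), 'tool_rot': array([-0.001,  0.993,  0.121, -0.   ]), 'contact_force': array([-0.029,  0.005, -0.232]), 'torque': array([-0.051,  0.042, -0.017]), 'grasp_force': np.float64(0.0), 'gripper_width': np.float64(0.999)}
scene {'fx': 513.813, 'fy': 513.813, 'cx': 283.927, 'cy': 214.939, 'view': [[-0.868, -0.496, 0.018, 0.351], [0.384, -0.649, 0.657, -0.262], [-0.314, 0.577, 0.754, -1.188], [0.0, 0.0, 0.0, 1.0]]}
scene lower_shell [([242.0, 238.0], 0.9)]
scene cap [([227.0, 318.0], 0.91)]
scene inner [([307.0, 220.0], 0.73), ([336.0, 177.0], 0.63)]
scene jam_jar [([258.0, 176.0], 0.7), ([354.0, 152.0], 0.51)]
scene honey_jar [([354.0, 151.0], 0.57), ([245.0, 238.0], 0.48)]
scene mug [([168.0, 299.0], 0.87)]
scene collar_top [([243.0, 237.0], 0.68)]
top {'fx': 446.982, 'fy': 446.982, 'cx': 282.734, 'cy': 212.6, 'view': [[0.001, -1.0, 0.006, -0.057], [0.991, 0.002, 0.133, -0.467], [-0.133, 0.006, 0.991, -1.134], [0.0, 0.0, 0.0, 1.0]]}
top lower_shell []
top cap [([167.0, 235.0], 0.98)]
top inner [([303.0, 238.0], 0.79), ([339.0, 232.0], 0.55)]
top jam_jar [([329.0, 168.0], 0.75)]
top honey_jar [([415.0, 236.0], 0.95)]
top mug [([161.0, 179.0], 0.77)]
top collar_top [([417.0, 237.0], 0.72), ([246.0, 199.0], 0.69)]
```

View pics/scene0.png

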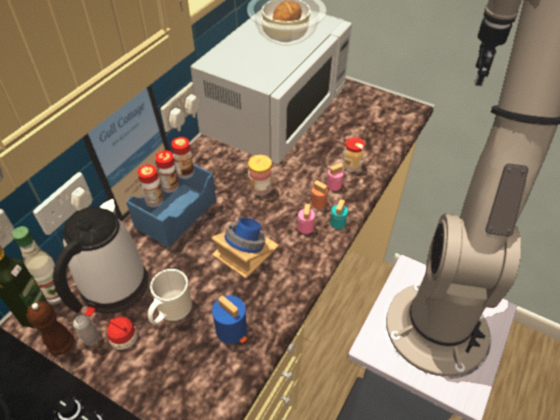

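View pics/top0.png

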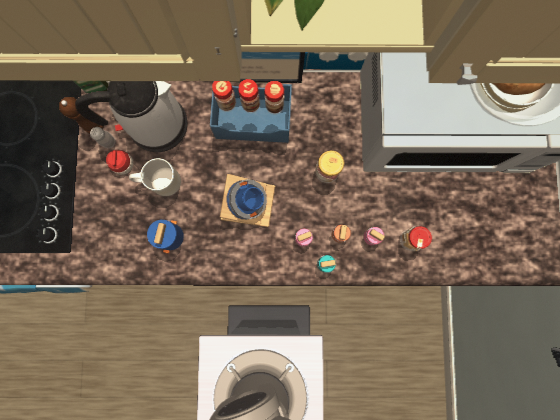

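Candidates for the inner: pink (303,238), copper (342,233), pink (375,236) and turquoise (327,264), all in the top view. Only the one at top (342,233) / scene (319,195) is copper-orange, so I choose that one.

Run:
```python
from h import *
M={c:bot.camera_model(c) for c in('scene','top','wrist')}
for n,s,t in [('copper fin',(319.5,186),(343,229.5)),('cap fin',(227,304),(159,233)),('mug',(170,280),(157,172)),('jam lid',(259,163),(331,163)),('honey',(355,146),(420,237)),('shellneck',(243,232),(249,198))]:
    p,e=tri([ray(M['scene'],s),ray(M['top'],t)]);print(n,p.round(3),np.round(e,4))
for q in [(303,238),(375,236),(327,264)]:print(atz(M['top'],q,.06).round(3))
V=np.array(M['wrist']['view']);print(M['wrist']['fx'],M['wrist']['cx'],V.round(3).tolist(),(-V[:3,:3].T@V[:3,3]).round(3))
from scipy.spatial.transform import Rotation as R
o=bot.get_obs();print(R.from_quat(o['tool_rot'],scalar_first=True).as_matrix().round(3))
a=cv2.imread('pics/scene0.png')[160:270,200:370];b=cv2.imread('pics/top0.png')[140:280,200:400]
f=lambda x,w:cv2.resize(x,(w,int(x.shape[0]*w/x.shape[1])),interpolation=cv2.INTER_CUBIC)
a=f(a,400);b=f(b,400);h=max(len(a),len(b));P=lambda x:np.pad(x,((0,h-len(x)),(0,0),(0,0)))
cv2.imwrite('pics/crop.png',np.hstack([P(a),P(b)]))
```

```text
copper fin [ 0.417 -0.208  0.069] [0.0026 0.0026]
cap fin [0.407 0.242 0.112] [0.0007 0.0007]
mug [0.555 0.253 0.106] [0.0025 0.0025]
jam lid [ 0.584 -0.176  0.099] [0.0009 0.0009]
honey [ 0.399 -0.399  0.076] [0.0017 0.0017]
shellneck [0.502 0.031 0.07 ] [0.0031 0.0031]
[ 0.399 -0.107  0.06 ]
[ 0.404 -0.289  0.06 ]
[ 0.334 -0.167  0.06 ]
341.0760883276248 284.1128105387861 [[0.239, -0.971, 0.001, -0.676], [0.934, 0.23, -0.275, 0.036], [0.267, 0.067, 0.961, -0.378], [0.0, 0.0, 0.0, 1.0]] [ 0.23  -0.639  0.374]
[[ 0.971  0.239  0.   ]
 [ 0.239 -0.971 -0.   ]
 [-0.     0.    -1.   ]]
```

View pics/crop.png

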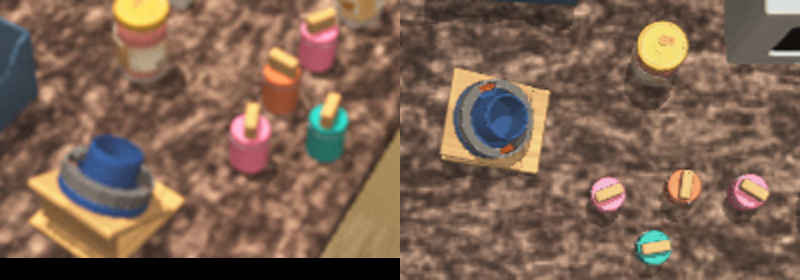

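The crop shows the copper canister, with its fin roughly along x, between two pinks and above-right of the turquoise one. The orange steps of both gaps also show, at top-crop (488,87) and (507,149). Next I move the wrist camera over the copper one.

Call:
drive_tool --commands '[{"hand": 1,"translation": [30,52,5],"angular": [0,0,-0.03]},{"hand": 1,"translation": [57,100,5],"angular": [0,0,-0.05]},{"hand": 1,"translation": [86,150,5],"angular": [0,0,-0.08]},{"hand": 1,"translation": [114,200,5],"angular": [0,0,-0.11]},{"hand": 1,"translation": [143,250,5],"angular": [0,0,-0.14]},{"hand": 1,"translation": [171,300,5],"angular": [0,0,-0.17]},{"hand": 1,"translation": [200,350,5],"angular": [0,0,-0.2]},{"hand": 1,"translation": [228,400,5],"angular": [0,0,-0.24]},{"hand": 1,"translation": [257,445,5],"angular": [0,0,-0.24]},{"hand": 1,"translation": [257,445,5],"angular": [0,0,-0.24]}]' --force 40

```text
t: 2.05
eef_pos: [0.421, -0.2065, 0.2508]
tool_rot: [-0.0, 1.0, 0.005, 0.001]
contact_force: [-0.6, -0.6, 0.4]
gripper_width: 0.998
grasp_force: 0.0
```

```bash
cat >> h.py <<'E'
def wshot(n,qs=()):
    import pickle
    o=bot.get_obs();m=bot.camera_model('wrist');im=bot.read_camera('wrist');save(im,n);pickle.dump((m,o),open(n+'.pkl','wb'))
    print(round(o['t'],2),o['eef_pos'].round(4),o['tool_rot'].round(4),o['contact_force'].round(1),round(float(o['gripper_width']),3))
    for q in qs:print(q,[(np.round(r['position']).tolist(),round(r['score'],2)) for r in bot.find_in('wrist',q)][:5])
    return m,im
E
python3 - <<'E'
from h import *
m,im=wshot('w1',('inner','collar_top','lower_shell'))
E
```

```text
2.05 [ 0.421  -0.2065  0.2508] [-4.0e-04  1.0e+00  4.8e-03  9.0e-04] [-0.6 -0.6  0.4] 0.998
inner [([288.0, 194.0], 0.92), ([246.0, 259.0], 0.8), ([188.0, 202.0], 0.68), ([367.0, 199.0], 0.58)]
collar_top [([34.0, 105.0], 0.73)]
lower_shell [([36.0, 105.0], 0.67)]
```

View pics/w1.png

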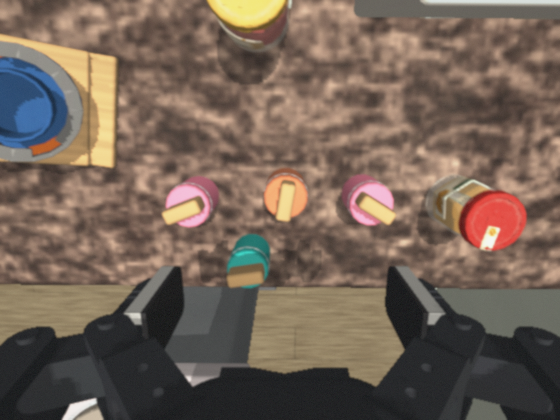

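The picture shows copper at (286,194) with its fin along image-vertical, pinks at (190,202) and (369,199), turquoise at (248,260), and a collar gap's orange step at (45,147). Now I measure the fin.

```bash
cat >> h.py <<'E'
def fin(im,m,c,z,r=40,show=None):
    x0,y0=int(c[0])-r,int(c[1])-r; s=im[y0:y0+2*r,x0:x0+2*r]
    h=cv2.cvtColor(s,cv2.COLOR_RGB2HSV); k=((h[...,0]>=13)&(h[...,0]<=24)&(h[...,1]>70)&(h[...,2]>170)).astype(np.uint8)
    n,l,st,ce=cv2.connectedComponentsWithStats(k); i=1+np.argmax(st[1:,4]); ys,xs=np.where(l==i)
    b=cv2.boxPoints(cv2.minAreaRect(np.c_[xs+x0,ys+y0].astype(np.float32)))
    P=np.array([atz(m,p,z) for p in b]);c=P.mean(0);e=[P[1]-P[0],P[2]-P[1]];L=[np.linalg.norm(v) for v in e];u=e[int(np.argmax(L))]
    a=np.degrees(np.arctan2(u[1],u[0]));a=(a+90)%180-90
    print('fin c',c.round(4),'ang',a.round(1),'size',np.round(L,3),'px',b.mean(0).round(1),st[i,4]);return b.mean(0),c,a
E
python3 - <<'E'
from h import *;import pickle
m,_=pickle.load(open('w1.pkl','rb'));im=cv2.cvtColor(cv2.imread('pics/w1.png'),cv2.COLOR_BGR2RGB)
pw,c,a=fin(im,m,(286,200),.078,30)
t=cv2.cvtColor(cv2.imread('pics/top0.png'),cv2.COLOR_BGR2RGB);s=cv2.cvtColor(cv2.imread('pics/scene0.png'),cv2.COLOR_BGR2RGB)
mt=bot.camera_model('top');ms=bot.camera_model('scene')
pt,_,_=fin(t,mt,(342,231),.078,14);
print(tri([ray(m,pw),ray(mt,pt)]), tri([ray(m,pw),ray(mt,pt),ray(ms,(320,186))]))
print('pink', atz(m,(190,202),.06),atz(m,(369,199),.06),'turq',atz(m,(248,260),.06))
E
```

```text
fin c [ 0.4145 -0.2133  0.078 ] ang -8.2 size [0.039 0.023] px [290.8 200.6] 829
fin c [ 0.4139 -0.2068  0.078 ] ang -9.0 size [0.034 0.014] px [343.3 231.5] 77
(array([ 0.4136928 , -0.21082166,  0.06942405]), [np.float64(0.002907623821980081), np.float64(0.0029076238219801244)]) (array([ 0.41372684, -0.21080333,  0.06823062]), [np.float64(0.003073178973971983), np.float64(0.002758803057381019), np.float64(0.00035029903200763416)])
pink [ 0.40798234 -0.1163637   0.06      ] [ 0.41263851 -0.2891823   0.06      ] turq [ 0.34773271 -0.17126502  0.06      ]
```

Call:
drive_tool --commands '[{"hand": 0.5,"translation": [-3,-1,-45],"angular": [0,0,-0.08]},{"hand": 0.5,"translation": [-6,-1.5,-90],"angular": [0,0,-0.155]},{"hand": 0.5,"translation": [-6,-1.5,-100],"angular": [0,0,-0.155]},{"hand": 0.5,"translation": [-6,-1.5,-100],"angular": [0,0,-0.155]}]'

```text
t: 2.75
eef_pos: [0.4126, -0.2126, 0.1506]
tool_rot: [0.0, 0.997, -0.076, -0.0]
contact_force: [-0.3, 0.2, 0.1]
gripper_width: 0.501
grasp_force: 0.0
```

Run:
```python
from h import *
m,im=wshot('w2',('inner',))
p=proj(m,[[.4145,-.209,.078]])[0];print(p)
fin(im,m,p,.078,50)
```

```text
2.75 [ 0.4126 -0.2126  0.1506] [ 0.000e+00  9.971e-01 -7.650e-02 -2.000e-04] [-0.3  0.2  0.1] 0.501
inner [([249.0, 311.0], 0.91), ([394.0, 204.0], 0.9), ([277.0, 213.0], 0.73), ([148.0, 243.0], 0.58)]
[276.67541834 228.04954001]
fin c [ 0.4182 -0.2102  0.078 ] ang 24.5 size [0.034 0.039] px [277.6 221.4] 2406
```

View pics/w2.png

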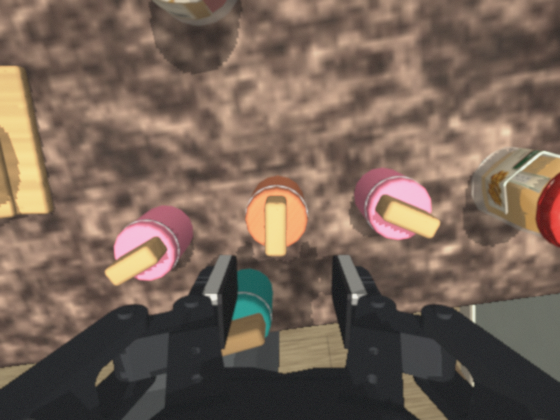

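Copper's fin runs straight down the picture at columns 266–287, rows 197–255, and no finger is close to a neighbour. I check its height from the two wrist views.

Run:
```python
from h import *;import pickle
m1,_=pickle.load(open('w1.pkl','rb'));m2,o=pickle.load(open('w2.pkl','rb'))
for a in((285.5,201),(286,200)):print(tri([ray(m1,a),ray(m2,(276.5,226))]))
print(atz(m2,(276.5,226),.078),atz(m1,(285.5,201),.078),proj(m2,[o['eef_pos']*[1,1,0]+[0,0,.078]]))
```

```text
(array([ 0.41156798, -0.20841597,  0.0657194 ]), [np.float64(0.0003251830448359432), np.float64(0.00032518304483584754)])
(array([ 0.41458939, -0.20893419,  0.07448029]), [np.float64(0.00013179883727537645), np.float64(0.00013179883727537552)])
[ 0.41584402 -0.20910537  0.078     ] [ 0.41442529 -0.20854885  0.078     ] [[282.91510768 230.10781416]]
```

Call:
drive_tool --commands '[{"hand": 0.5,"translation": [2,3.5,-40],"angular": [0,0,0]},{"hand": 0.5,"translation": [2,3.5,-79],"angular": [0,0,0]},{"hand": 0.5,"translation": [2,3.5,-79],"angular": [0,0,0]},{"hand": 0.0,"translation": [2,3.5,-79],"angular": [0,0,0]},{"hand": 0.0,"translation": [2,3.5,-79],"angular": [0,0,0]},{"hand": 0.0,"translation": [2,3.5,-79],"angular": [0,0,0]},{"hand": 0.0,"translation": [2,3.5,-79],"angular": [0,0,0]}]' --force 60

```text
t: 3.72
eef_pos: [0.4162, -0.209, 0.0732]
tool_rot: [0.001, 0.997, -0.077, 0.002]
contact_force: [-1.1, -0.0, 7.8]
gripper_width: 0.151
grasp_force: 61.6
```

Call:
drive_tool --commands '[{"hand": 0,"translation": [0,0,50],"angular": [0,0,0]},{"hand": 0,"translation": [0,0,105],"angular": [0,0,0]},{"hand": 0,"translation": [8,40,150],"angular": [0,0,0.08]},{"hand": 0,"translation": [16,90,185],"angular": [0,0,0.155]},{"hand": 0,"translation": [16,139,185],"angular": [0,0,0.155]},{"hand": 0,"translation": [16,139,185],"angular": [0,0,0.155]}]'

```text
t: 4.47
eef_pos: [0.4307, -0.0657, 0.2577]
tool_rot: [-0.0, 1.0, 0.004, 0.001]
contact_force: [-0.3, -0.0, -1.2]
gripper_width: 0.149
grasp_force: 60.3
```

Run:
```python
from h import *
m,im=wshot('w3',('inner','collar_top','lower_shell'))
```

```text
4.47 [ 0.4307 -0.0657  0.2577] [-0.      1.      0.0043  0.0011] [-0.3 -0.  -1.2] 0.149
inner [([285.0, 252.0], 0.91), ([375.0, 266.0], 0.91), ([325.0, 205.0], 0.79), ([498.0, 207.0], 0.59)]
collar_top [([173.0, 113.0], 0.93)]
lower_shell [([284.0, 251.0], 0.73), ([172.0, 111.0], 0.62)]
```

View pics/w3.png

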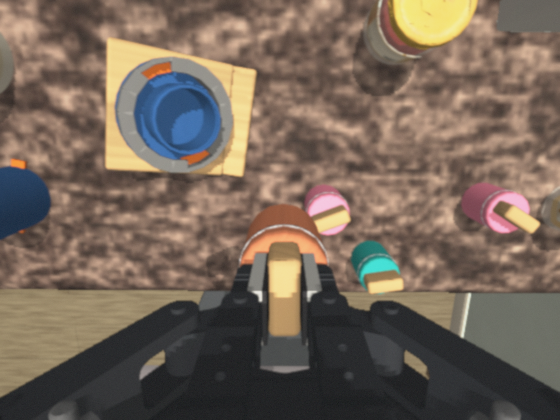

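The canister is held straight. The collar is centred at (174,114), with orange steps at (157,70) and (195,158). I'll fit the shell pose to the network outlines in all three views, and take the step angles from the same fit.

```bash
cat >> h.py <<'E'
def frame(yaw,tilt=np.pi/6):
    z=np.array([0,-np.sin(tilt),np.cos(tilt)]);x=np.array([1.,0,0]);c,s=np.cos(yaw),np.sin(yaw)
    Rz=np.array([[c,-s,0],[s,c,0],[0,0,1]]);return Rz@np.c_[x,np.cross(z,x),z]
TH=np.linspace(0,2*np.pi,73)[:-1]
def circ(r,h): return np.c_[r*np.cos(TH),r*np.sin(TH),0*TH+h]
def sil(m,p):
    k=np.zeros((420,560),np.uint8)
    for r,a,b in((.05,0,.0165),(.0295,0,.044)):
        q=proj(m,np.r_[circ(r,a),circ(r,b)]@frame(p[3]).T+p[:3])
        cv2.fillConvexPoly(k,cv2.convexHull((q*16).astype(np.int32)),1,shift=4)
    return k
def steps(im,m,p):
    "orange step blobs -> angle about shell axis, on plane h=5mm"
    F=frame(p[3]);h=cv2.cvtColor(im,cv2.COLOR_RGB2HSV);k=((h[...,0]<=12)&(h[...,1]>150)&(h[...,2]>100)).astype(np.uint8)&sil(m,p)
    n,l,st,ce=cv2.connectedComponentsWithStats(k)
    for i in range(1,n):
        if st[i,4]<25: continue
        ys,xs=np.where(l==i);q=[]
        for px in zip(xs,ys):
            o,d=ray(m,px);o=F.T@(o-p[:3]);d=F.T@d;q.append((o+d*(.005-o[2])/d[2])[:2])
        q=np.array(q);c=q.mean(0);a0=np.arctan2(c[1],c[0]);da=np.degrees((np.arctan2(q[:,1],q[:,0])-a0+np.pi)%(2*np.pi)-np.pi)
        print('step',ce[i].round(),st[i,4],'ang',np.degrees(a0).round(1),'range',(np.degrees(a0)+np.percentile(da,[3,97])).round(1),'r',np.percentile(np.hypot(*q.T),[3,50,97]).round(4))
E
python3 - <<'E'
from h import *;import pickle
from scipy.optimize import minimize
V=[]
for c,n in(('wrist','w3'),('top','top0'),('scene','scene0')):
    m=pickle.load(open('w3.pkl','rb'))[0] if c=='wrist' else bot.camera_model(c)
    L=bot.outline_of(c,'collar_top')
    for r in L:print(c,np.round(r['position']),round(r['score'],2),r['pixels'].sum())
    ref=proj(m,[[.5,.035,.07]])[0];r=min(L,key=lambda r:np.linalg.norm(np.array(r['position'])-ref),default=None)
    if r is not None and np.linalg.norm(np.array(r['position'])-ref)<25:V.append((c,m,r['pixels'].astype(np.uint8),n))
pickle.dump(V,open('V.pkl','wb'))
def J(p,VV):
    e=0
    for c,m,k,n in VV:
        s=sil(m,p);e+=1-(s&k).sum()/(s|k).sum()
    return e/len(VV)
def fit(VV,fz=True):
    f=(lambda q:np.r_[q[:2],.055,q[2]/5]) if fz else (lambda q:np.r_[q[:2],q[3],q[2]/5])
    q0=np.array([.5,.04,0,.055][:3 if fz else 4]);best=None
    for y in(-.5,0,.3):
        q0[2]=y;S=np.vstack([q0]+[q0+d for d in np.diag([.015,.015,.4,.01][:len(q0)])])
        r=minimize(lambda q:J(f(q),VV),q0,method='Nelder-Mead',options=dict(initial_simplex=S,xatol=1e-4,fatol=1e-4,maxiter=150))
        if best is None or r.fun<best.fun:best=r
    return f(best.x),best.fun
for VV in [V]+[[v] for v in V]:
    p,e=fit(VV);print([v[0] for v in VV],p.round(4),np.degrees(p[3]).round(1),round(e,3))
print('free z',fit(V,False))
p,e=fit(V)
for c,m,k,n in V:
    im=cv2.cvtColor(cv2.imread('pics/'+n+'.png'),cv2.COLOR_BGR2RGB);print(c,np.where(k.any(0))[0][[0,-1]],np.where(k.any(1))[0][[0,-1]]);steps(im,m,p)
E
```

```text
wrist [174. 113.] 0.95 10649
top [245. 199.] 0.9 1223
scene [242. 237.] 0.93 1123
['wrist', 'top', 'scene'] [ 0.4993  0.0381  0.055  -0.2324] -13.3 0.069
['wrist'] [ 0.4983  0.0366  0.055  -0.0692] -4.0 0.018
['top'] [ 0.498   0.0399  0.055  -0.0472] -2.7 0.037
['scene'] [ 0.497   0.0445  0.055  -0.1375] -7.9 0.103
free z (array([ 0.49993073,  0.03829693,  0.05220717, -0.39421731]), np.float64(0.05907866252617222))
wrist [114 232] [ 56 171]
step [157.  70.] 236 ang 29.4 range [14.8 44.7] r [0.0369 0.0405 0.0438]
step [196. 157.] 150 ang -143.0 range [-156.5 -129.2] r [0.0409 0.0452 0.0486]
top [227 266] [180 218]
scene [224 265] [217 252]
```

Call:
drive_tool --commands '[{"hand": 0,"translation": [0,0,-5],"angular": [0.17,0,0]},{"hand": 0,"translation": [0,0,-15],"angular": [0.35,0,0]},{"hand": 0,"translation": [0,2,-20],"angular": [0.5236,0,0]},{"hand": 0,"translation": [0,2,-25],"angular": [0.5236,0,0]},{"hand": 0,"translation": [0,2,-25],"angular": [0.5236,0,0]}]'

```text
t: 5.45
eef_pos: [0.4304, -0.0671, 0.231]
tool_rot: [-0.258, 0.966, 0.001, -0.0]
contact_force: [-0.4, 0.5, -1.9]
gripper_width: 0.15
grasp_force: 60.3
```

```bash
cat > fit.py <<'E'
from h import *;import pickle,sys
from scipy.optimize import minimize
def J(p,VV):
    e=0
    for c,m,k,n in VV:
        s=sil(m,p);e+=1-(s&k).sum()/(s|k).sum()
    return e/len(VV)
def fit(VV,fz=True):
    f=(lambda q:np.r_[q[:2],.055,q[2]/5]) if fz else (lambda q:np.r_[q[:2],q[3],q[2]/5])
    q0=np.array([.498,.037,0,.055][:3 if fz else 4]);best=None
    for y in(-.5,0,.3):
        q0[2]=y;S=np.vstack([q0]+[q0+d for d in np.diag([.015,.015,.4,.01][:len(q0)])])
        r=minimize(lambda q:J(f(q),VV),q0,method='Nelder-Mead',options=dict(initial_simplex=S,xatol=1e-4,fatol=1e-4,maxiter=150))
        if best is None or r.fun<best.fun:best=r
    return f(best.x),best.fun
E
python3 - <<'E'
from fit import *
m,im=wshot('w4');L=bot.outline_of('wrist','collar_top')
for r in L:print(np.round(r['position']),round(r['score'],2),r['pixels'].sum())
V=pickle.load(open('V.pkl','rb'));V.append(('wrist',m,L[0]['pixels'].astype(np.uint8),'w4'));pickle.dump(V,open('V.pkl','wb'))
for VV in (V[3:],[V[0],V[3]],[V[0],V[1],V[3]]):
    for fz in(1,0):
        p,e=fit(VV,fz);print(p.round(4),np.degrees(p[3]).round(1),round(e,3))
p,e=fit([V[0],V[3]]);steps(im,m,p)
im0=cv2.cvtColor(cv2.imread('pics/w3.png'),cv2.COLOR_BGR2RGB);steps(im0,V[0][1],p)
ov=im.copy()
for r,h in((.05,.0165),(.038,.0165),(.0295,.044),(.0255,.044),(.0255,0)):
    cv2.polylines(ov,[np.round(proj(m,circ(r,h)@frame(p[3]).T+p[:3])).astype(np.int32)],True,(0,255,0),1)
save(np.hstack([im,ov])[:,:][:300],'w4o');save(cv2.resize(np.hstack([im[:260,90:440],ov[:260,90:440]]),None,fx=1.14,fy=1.14),'w4o')
E
```

```text
5.45 [ 0.4304 -0.0671  0.231 ] [-2.578e-01  9.662e-01  1.000e-03 -4.000e-04] [-0.4  0.5 -1.9] 0.15
[283. 115.] 0.68 10126
[0.4966 0.0359 0.055  0.1697] 9.7 0.025
[ 0.498   0.0377  0.0516 -0.0538] -3.1 0.013
[ 0.4989  0.036   0.055  -0.3187] -18.3 0.019
[ 0.4981  0.0375  0.052  -0.1177] -6.7 0.017
[ 0.498   0.0373  0.055  -0.0844] -4.8 0.045
[ 0.498   0.0387  0.0507 -0.0535] -3.1 0.032
step [262.  71.] 220 ang 39.7 range [24.9 53.8] r [0.0382 0.0425 0.0455]
step [297. 157.] 192 ang -143.3 range [-157.5 -129. ] r [0.0393 0.0431 0.0469]
step [157.  70.] 236 ang 36.3 range [22.3 50.9] r [0.0381 0.0417 0.0449]
step [196. 157.] 150 ang -140.4 range [-154.4 -126.3] r [0.0401 0.0442 0.0475]
```

View pics/w4o.png

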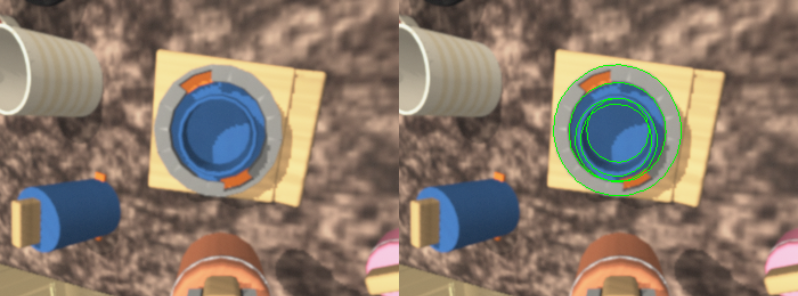

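The board, the neck ring and both orange steps are clear. The silhouette doesn't constrain the yaw, and the green neck is visibly off. I'll take the yaw from the board's level edges and the neck ring instead.

Run:
```python
from fit import *
V=pickle.load(open('V.pkl','rb'));m3,m4=V[0][1],V[3][1]
def yaw(m,a,b):
    n=np.cross(ray(m,a)[1],ray(m,b)[1]);d=np.cross(n,[0,0,1]);d*=np.sign(d[0]);return np.degrees(np.arctan2(d[1],d[0])).round(1)
def refine(im,a,b):
    # wood mask edge: for samples along a-b, find strongest gradient perpendicular (horizontal), fit line
    h=cv2.cvtColor(im,cv2.COLOR_RGB2LAB).astype(float);g=h[...,2];pts=[]
    for t in np.linspace(.08,.92,30):
        x,y=np.array(a)*(1-t)+np.array(b)*t;y=int(round(y));xs=np.arange(int(x)-7,int(x)+8);r=np.abs(np.gradient(cv2.GaussianBlur(g,(3,3),0)[y,xs]));i=r.argmax();pts.append((xs[i],y))
    pts=np.array(pts,float);c=np.polyfit(pts[:,1],pts[:,0],1)
    for _ in range(3):
        e=np.abs(np.polyval(c,pts[:,1])-pts[:,0]);c=np.polyfit(pts[e<=max(1.2,np.median(e)),1],pts[e<=max(1.2,np.median(e)),0],1)
    return (np.polyval(c,a[1]),a[1]),(np.polyval(c,b[1]),b[1])
for n,m,E in(('w3',m3,[((255,70),(243,177)),((108,40),(106,166))]),('w4',m4,[((375.1,63.2),(353.2,180.7)),((227.7,43.9),(221.6,166.7))])):
    im=cv2.cvtColor(cv2.imread(f'pics/{n}.png'),cv2.COLOR_BGR2RGB)
    for a,b in E:
        A,B=refine(im,a,b);print(n,yaw(m,a,b),yaw(m,A,B),np.round(A,1),np.round(B,1))
im=cv2.cvtColor(cv2.imread('pics/w4.png'),cv2.COLOR_BGR2RGB)
Z=[]
for y in (-2,-5,-8):
    best=None
    for fz in(0,):
        f=lambda q:np.r_[q[:3],np.radians(y)]
        r=minimize(lambda q:J(f(q),[V[0],V[3]]),[.498,.037,.055],method='Nelder-Mead',options=dict(initial_simplex=np.array([[.498,.037,.055],[.508,.037,.055],[.498,.047,.055],[.498,.037,.063]]),xatol=1e-4,fatol=1e-4))
    p=f(r.x);print(y,p.round(4),round(r.fun,4));steps(im,m4,p)
    ov=cv2.resize(im[:200,190:400],None,fx=1.9,fy=1.9,interpolation=cv2.INTER_CUBIC)
    ov=cv2.resize(im[30:190,200:370],None,fx=2.3,fy=2.3,interpolation=cv2.INTER_CUBIC)
    for rr,h in((.05,.0165),(.038,.0165),(.0295,.040),(.0255,.044)):
        cv2.polylines(ov,[np.round((proj(m4,circ(rr,h)@frame(p[3]).T+p[:3])-[200,30])*2.3).astype(np.int32)],True,(0,255,0),1)
    Z.append(ov)
save(np.hstack(Z[:2]),'ov')
```

```text
w3 -7.7 -8.3 [256.1  70. ] [242.9 177. ]
w3 -8.5 -8.3 [106.1  40. ] [104.6 166. ]
w4 -7.3 -8.5 [376.   63.2] [351.8 180.7]
w4 -7.1 -2.9 [224.9  43.9] [225.6 166.7]
-2 [ 0.4979  0.0377  0.0519 -0.0349] 0.0175
step [262.  71.] 220 ang 26.1 range [11.3 40.2] r [0.0392 0.0436 0.0466]
step [297. 157.] 192 ang -157.2 range [-171.7 -142.7] r [0.0384 0.0421 0.0458]
-5 [ 0.4981  0.0375  0.0523 -0.0873] 0.0165
step [262.  71.] 220 ang 28.7 range [13.9 42.8] r [0.039  0.0433 0.0464]
step [297. 157.] 192 ang -154.7 range [-169.1 -140.2] r [0.0386 0.0423 0.046 ]
-8 [ 0.4984  0.0373  0.0526 -0.1396] 0.0157
step [262.  71.] 220 ang 31.3 range [16.4 45.4] r [0.0388 0.0431 0.0461]
step [297. 157.] 192 ang -152.1 range [-166.5 -137.7] r [0.0388 0.0425 0.0463]
```

View pics/ov.png

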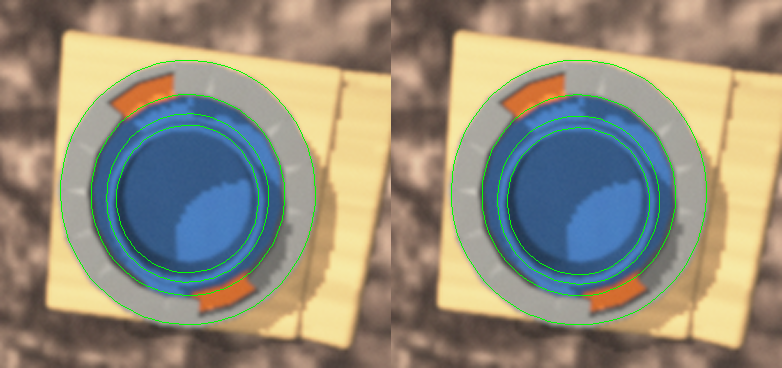

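With yaw about -8° both the collar and neck overlays match. The origin is about (0.498, 0.0375, 0.054) and the gap middle about +29° in the shell frame. I move above the mouth.

Call:
drive_tool --commands '[{"hand": 0,"translation": [28,10,-10],"angular": [0,0,-0.07]},{"hand": 0,"translation": [57,30,-30],"angular": [0,0,-0.14]},{"hand": 0,"translation": [57.3,31.6,-48.3],"angular": [0,0,-0.14]},{"hand": 0,"translation": [57.3,31.6,-48.3],"angular": [0,0,-0.14]}]'

```text
t: 6.05
eef_pos: [0.4873, -0.0341, 0.1829]
tool_rot: [-0.258, 0.964, -0.065, 0.017]
contact_force: [-0.5, -0.5, -0.3]
gripper_width: 0.15
grasp_force: 60.2
```

```bash
cat >> h.py <<'E'
from scipy.spatial.transform import Rotation as Ro
def rel(p=np.array([.4982,.0375,.0545,-.14])):
    "TCP in shell frame (mm), tool-z error (deg), tool-x angle about axis (deg)"
    o=bot.get_obs();F=frame(p[3]);T=Ro.from_quat(o['tool_rot'],scalar_first=True).as_matrix()
    q=F.T@T
    print('t',round(o['t'],2),'rel mm',(F.T@(o['eef_pos']-p[:3])*1e3).round(1),'tool z',q[:,2].round(3),'xang',np.degrees(np.arctan2(q[1,0],q[0,0])).round(1),'F shell',(F.T@o['contact_force']).round(1),'M',(F.T@o['torque']).round(2),'grip',round(float(o['gripper_width']),3),o['grasp_force'].round(0),'q',o['q'].round(2));return o
E
python3 - <<'E'
from h import *
rel(); m,im=wshot('w5'); save(cv2.resize(im,None,fx=.9,fy=.9),'w5');print((frame(-.14)*1).round(4).tolist())
E
```

```text
Traceback (most recent call last):
  File "h.py", line 56, in rel
    print('t',round(o['t'],2),'rel mm',(F.T@(o['eef_pos']-p[:3])*1e3).round(1),'tool z',q[:,2].round(3),'xang',np.degrees(np.arctan2(q[1,0],q[0,0])).round(1),'F shell',(F.T@o['contact_force']).round(1),'M',(F.T@o['torque']).round(2),'grip',round(float(o['gripper_width']),3),o['grasp_force'].round(0),'q',o['q'].round(2));return o
                                                                                                                                                                                                                                                                                   ^^^^^^^^^^^^^^^^^^^^^^
AttributeError: 'float' object has no attribute 'round'
```

```bash
sed -i "s/o\['grasp_force'\].round(0)/round(float(o['grasp_force']))/" h.py
python3 - <<'E'
from h import *
rel();print(frame(-.14).round(4).tolist())
E
```

```text
t 6.05 rel mm [ -0.8   1.5 147.4] tool z [-0.003 -0.    -1.   ] xang 0.2 F shell [-0.4 -0.7 -0. ] M [-0.72 -0.01  0.03] grip 0.15 60 q [ 0.54  0.35 -0.33  2.04 -0.54  0.89 -1.11]
[[0.9902, 0.1208, -0.0698], [-0.1395, 0.8576, -0.4951], [0.0, 0.5, 0.866]]
```

Call:
drive_tool --commands '[{"hand": 0,"translation": [2.0,8.5,-18.1],"angular": [0,0,0]},{"hand": 0,"translation": [3.4,18.4,-35.4],"angular": [0,0,0]},{"hand": 0,"translation": [4.4,25.8,-48.4],"angular": [0,0,0]},{"hand": 0,"translation": [5.1,30.8,-57.0],"angular": [0,0,0]},{"hand": 0,"translation": [5.5,33.3,-61.4],"angular": [0,0,0]},{"hand": 0,"translation": [5.5,33.3,-61.4],"angular": [0,0,0]}]'

```text
t: 6.8
eef_pos: [0.4935, -0.0025, 0.1216]
tool_rot: [-0.258, 0.964, -0.067, 0.018]
contact_force: [0.9, 0.3, -1.4]
gripper_width: 0.151
grasp_force: 60.3
```

```bash
python3 -c "
from h import *
rel()"
```

```text
t 6.8 rel mm [ 0.9 -1.3 78.3] tool z [ 0. -0. -1.] xang 0.1 F shell [ 0.8 -0.3 -1.4] M [-0.66  0.   -0.04] grip 0.151 60 q [ 0.49  0.45 -0.36  2.09 -0.57  0.73 -1.09]
```

Call:
drive_tool --commands '[{"hand": 0,"translation": [-0.4,2.2,-2.0],"angular": [0,0,0]},{"hand": 0,"translation": [-0.3,3.3,-3.6],"angular": [0,0,0]},{"hand": 0,"translation": [-0.2,4.2,-5.1],"angular": [0,0,0]},{"hand": 0,"translation": [-0.2,4.2,-5.1],"angular": [0,0,0]}]'

```text
t: 7.3
eef_pos: [0.4937, 0.0006, 0.1183]
tool_rot: [-0.258, 0.964, -0.067, 0.019]
contact_force: [-6.7, -7.8, 19.2]
gripper_width: 0.153
grasp_force: 63.3
```

```bash
python3 -c "
from h import *
rel()"
```

```text
t 7.3 rel mm [ 0.7 -0.3 73.8] tool z [ 0.001  0.    -1.   ] xang 0.1 F shell [-5.5  2.1 21. ] M [-0.07  1.49 -0.02] grip 0.153 63 q [ 0.49  0.45 -0.36  2.09 -0.58  0.72 -1.09]
```

The force rose at 73.8 mm, which matches the grasp height, so the canister is standing on the floor. I release and withdraw along the axis.

Call:
drive_tool --commands '[{"hand": 0,"translation": [-0.1,-0.5,0.9],"angular": [0,0,0]},{"hand": 0.45,"translation": [-0.1,-0.5,0.9],"angular": [0,0,0]},{"hand": 0.45,"translation": [-0.1,-0.5,0.9],"angular": [0,0,0]},{"hand": 0.45,"translation": [-0.1,-0.5,0.9],"angular": [0,0,0]},{"hand": 0.45,"translation": [-1.4,-9.9,17.3],"angular": [0,0,0]},{"hand": 0.45,"translation": [-3.5,-25,43],"angular": [0,0,0]},{"hand": 0.45,"translation": [-7,-50,87],"angular": [0,0,0]},{"hand": 0.45,"translation": [-20,-30,130],"angular": [-0.173,0.024,0]},{"hand": 0.45,"translation": [-40,25,145],"angular": [-0.345,0.049,0]},{"hand": 0.45,"translation": [-55,85,145],"angular": [-0.5184,0.073,0]},{"hand": 0.45,"translation": [-72,138,145],"angular": [-0.5184,0.073,0]},{"hand": 0.45,"translation": [-72,138,145],"angular": [-0.5184,0.073,0]}]'

```text
t: 8.8
eef_pos: [0.4194, 0.1453, 0.2621]
tool_rot: [-0.0, 0.998, -0.064, 0.001]
contact_force: [0.9, -1.2, 0.2]
gripper_width: 0.449
grasp_force: 0.0
```

Run:
```python
from h import *
m,im=wshot('w6',('cap','inner','mug'))
for r in bot.outline_of('wrist','cap')[:2]:
    k=r['pixels'];print(np.where(k.any(0))[0][[0,-1]],np.where(k.any(1))[0][[0,-1]],round(r['score'],2))
```

```text
8.8 [0.4194 0.1453 0.2621] [-4.000e-04  9.979e-01 -6.440e-02  7.000e-04] [ 0.9 -1.2  0.2] 0.449
cap [([189.0, 211.0], 0.98)]
inner [([551.0, 216.0], 0.93), ([525.0, 165.0], 0.67), ([444.0, 86.0], 0.61)]
mug [([132.0, 55.0], 0.89)]
[145 234] [161 255] 0.84
```

View pics/w6.png

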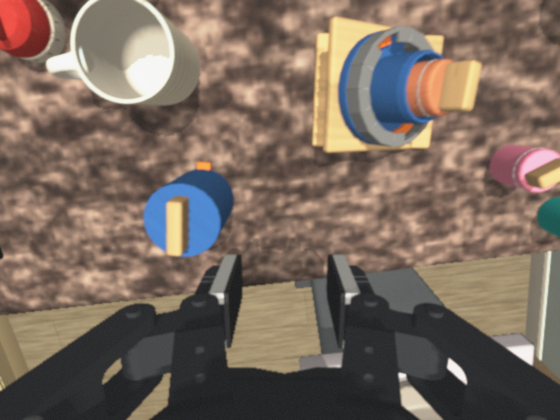

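The canister stands in the neck, fin out, at (440,85). The cap stands at (190,212) with its fin at (177,226), and the mug at (132,55) is well clear. I measure the cap fin from two views.

Run:
```python
from h import *;import pickle
m,_=pickle.load(open('w6.pkl','rb'));ld=lambda n:cv2.cvtColor(cv2.imread(f'pics/{n}.png'),cv2.COLOR_BGR2RGB)
pw,c,a=fin(ld('w6'),m,(177,226),.114,38)
mt=bot.camera_model('top');pt,ct,at=fin(ld('top0'),mt,(159,233),.114,16)
print(tri([ray(m,pw),ray(mt,pt)]))
# rim ears (orange) in w6: base direction
print(atz(m,(204,166),.004), atz(mt,(173,222),.004))
im=ld('w6')[190:260,160:200];print(im[20,::3].tolist(),im[50,::3].tolist())
```

```text
fin c [0.407  0.2418 0.114 ] ang -12.1 size [0.013 0.049] px [173.5 228. ] 818
fin c [0.4076 0.2424 0.114 ] ang -11.9 size [0.048 0.012] px [158.6 232.5] 103
(array([0.40744724, 0.2422513 , 0.11333341]), [np.float64(0.00035598216872865596), np.float64(0.0003559821687285668)])
[0.44379524 0.23326661 0.004     ] [0.44538137 0.23525346 0.004     ]
[[81, 138, 210], [81, 138, 209], [194, 173, 168], [243, 219, 149], [244, 223, 153], [246, 227, 160], [245, 224, 156], [209, 167, 115], [105, 85, 62], [100, 87, 76], [78, 127, 187], [80, 138, 209], [79, 137, 209], [81, 137, 210]] [[80, 137, 208], [82, 138, 208], [184, 170, 177], [243, 217, 148], [244, 223, 153], [245, 228, 160], [245, 223, 155], [205, 164, 112], [108, 88, 62], [101, 92, 88], [80, 132, 199], [80, 136, 207], [83, 138, 210], [80, 139, 209]]
```

Call:
drive_tool --commands '[{"hand": 0.45,"translation": [-6,50,0],"angular": [0,0,-0.04]},{"hand": 0.45,"translation": [-12.1,96.8,-30],"angular": [0,0,-0.08]},{"hand": 0.45,"translation": [-12.1,96.8,-80],"angular": [0,0,-0.08]},{"hand": 0.45,"translation": [-12.1,96.8,-125],"angular": [0,0,-0.08]},{"hand": 0.45,"translation": [-12.1,96.8,-154.5],"angular": [0,0,-0.08]},{"hand": 0.45,"translation": [-12.1,96.8,-154.5],"angular": [0,0,-0.08]},{"hand": 0.0,"translation": [-12.1,96.8,-154.5],"angular": [0,0,-0.08]},{"hand": 0.0,"translation": [-12.1,96.8,-154.5],"angular": [0,0,-0.08]},{"hand": 0.0,"translation": [-12.1,96.8,-154.5],"angular": [0,0,-0.08]},{"hand": 0.0,"translation": [-12.1,96.8,-154.5],"angular": [0,0,-0.08]}]' --force 90

```text
t: 10.3
eef_pos: [0.4095, 0.2365, 0.1076]
tool_rot: [-0.0, 0.994, -0.109, 0.001]
contact_force: [0.0, 0.3, 1.0]
gripper_width: 0.142
grasp_force: 90.1
```

The fin is gripped, and the cap slid about 5 mm sideways as the jaws centred it. I account for its axis lying about 3 mm behind the TCP along tool x. Next I lift, turn and carry it over.

Call:
drive_tool --commands '[{"hand": 0,"translation": [0,0,40],"angular": [0,0,0]},{"hand": 0,"translation": [0,0,95],"angular": [0,0,0]},{"hand": 0,"translation": [5,0,150],"angular": [0,0,0.1]},{"hand": 0,"translation": [15,-30,192],"angular": [0,0,0.2]},{"hand": 0,"translation": [25,-80,192],"angular": [0,0,0.3]},{"hand": 0,"translation": [38,-130,192],"angular": [0,0,0.4]},{"hand": 0,"translation": [50,-180,192],"angular": [0,0,0.5]},{"hand": 0,"translation": [62,-230,192],"angular": [0,0,0.593]},{"hand": 0,"translation": [72,-280,192],"angular": [0,0,0.593]},{"hand": 0,"translation": [74,-320,192],"angular": [0,0,0.593]},{"hand": 0,"translation": [74,-320,192],"angular": [0,0,0.593]},{"hand": 0,"translation": [74,-320,192],"angular": [0,0,0.593]}]'

```text
t: 11.8
eef_pos: [0.4829, -0.0828, 0.2989]
tool_rot: [-0.0, 0.982, 0.186, -0.0]
contact_force: [0.5, 0.4, -1.9]
gripper_width: 0.141
grasp_force: 89.6
```

Call:
drive_tool --commands '[{"hand": 0,"translation": [0,0,0],"angular": [0.173,-0.024,0]},{"hand": 0,"translation": [0,0,-10],"angular": [0.345,-0.049,0]},{"hand": 0,"translation": [0,-2,-25],"angular": [0.5184,-0.073,0]},{"hand": 0,"translation": [0,-2,-30],"angular": [0.5184,-0.073,0]},{"hand": 0,"translation": [0,-2,-30],"angular": [0.5184,-0.073,0]},{"hand": 0,"translation": [0,-2,-30],"angular": [0.5184,-0.073,0]}]'

```text
t: 12.55
eef_pos: [0.4838, -0.0834, 0.2702]
tool_rot: [-0.244, 0.949, 0.182, 0.083]
contact_force: [0.4, 0.2, -1.6]
gripper_width: 0.141
grasp_force: 89.6
```

Run:
```python
from h import *
rel()
def out(c):
    for r in bot.outline_of(c,'cap')[:2]:print(c,np.round(r['position']),round(r['score'],2),r['pixels'].sum())
im=bot.read_camera('top');save(im,'t7');im=bot.read_camera('scene');save(im,'s7');out('top');out('scene')
```

```text
t 12.55 rel mm [  2.6   2.4 247.7] tool z [-0.    -0.002 -1.   ] xang 29.8 F shell [ 0.4 -0.6 -1.6] M [-0.75  0.02 -0.02] grip 0.141 90 q [ 0.62  0.26 -0.31  1.92 -0.49  1.12 -0.63]
top [278. 196.] 0.89 1098
top [234. 200.] 0.42 918
scene [264. 172.] 0.72 1437
scene [241. 235.] 0.34 993
```

Call:
drive_tool --commands '[{"hand": 0,"translation": [1.7,12,-22],"angular": [0,0,0]},{"hand": 0,"translation": [3.4,24.1,-43.7],"angular": [0,0,0]},{"hand": 0,"translation": [4.8,34,-61],"angular": [0,0,0]},{"hand": 0,"translation": [6.2,43.9,-78.3],"angular": [0,0,0]},{"hand": 0,"translation": [6.8,48.8,-87],"angular": [0,0,0]},{"hand": 0,"translation": [6.8,48.8,-87],"angular": [0,0,0]}]'

```text
t: 13.5
eef_pos: [0.4903, -0.0362, 0.1822]
tool_rot: [-0.245, 0.949, 0.18, 0.083]
contact_force: [0.2, 0.7, -2.6]
gripper_width: 0.138
grasp_force: 89.6
```

```bash
python3 -c "
from h import *
rel()"
```

```text
t 13.5 rel mm [  2.5  -0.3 147.6] tool z [-0.  0. -1.] xang 29.5 F shell [ 0.1 -0.7 -2.6] M [-0.49 -0.18 -0.02] grip 0.138 90 q [ 0.55  0.36 -0.35  2.03 -0.53  0.89 -0.61]
```

Call:
drive_tool --commands '[{"hand": 0,"translation": [0.5,3.5,-3],"angular": [0,0,0]},{"hand": 0,"translation": [0.9,6,-7.6],"angular": [0,0,0]},{"hand": 0,"translation": [1.2,8.5,-11.2],"angular": [0,0,0]},{"hand": 0,"translation": [1.5,10.5,-14.7],"angular": [0,0,0]},{"hand": 0,"translation": [1.5,10.5,-14.7],"angular": [0,0,0]}]'

```text
t: 14.12
eef_pos: [0.4915, -0.026, 0.1671]
tool_rot: [-0.245, 0.949, 0.18, 0.083]
contact_force: [1.2, 0.7, -2.1]
gripper_width: 0.139
grasp_force: 89.6
```

```bash
python3 -c "
from h import *
rel()"
```

```text
t 14.12 rel mm [  2.3   1.1 129.4] tool z [-0.  0. -1.] xang 29.5 F shell [ 1.1 -0.3 -2.3] M [-0.61 -0.4  -0.07] grip 0.139 90 q [ 0.54  0.38 -0.36  2.05 -0.54  0.85 -0.61]
```

Call:
drive_tool --commands '[{"hand": 0,"translation": [0.2,1.5,-2.6],"angular": [0,0,0]},{"hand": 0,"translation": [0.4,3,-5.2],"angular": [0,0,0]},{"hand": 0,"translation": [0.6,4,-6.9],"angular": [0,0,0]},{"hand": 0,"translation": [0.6,4,-6.9],"angular": [0,0,0]}]'

```text
t: 14.62
eef_pos: [0.4923, -0.0224, 0.1603]
tool_rot: [-0.245, 0.949, 0.18, 0.083]
contact_force: [1.7, -0.3, -1.8]
gripper_width: 0.14
grasp_force: 89.6
```

```bash
python3 -c "
from h import *
rel()"
```

```text
t 14.62 rel mm [  2.5   0.8 121.6] tool z [ 0.001 -0.    -1.   ] xang 29.5 F shell [ 1.7 -1.  -1.5] M [-0.77 -0.65  0.05] grip 0.14 90 q [ 0.53  0.39 -0.36  2.05 -0.54  0.83 -0.61]
```

There is no contact below the collar top (rim at about 14 mm), so the ears are in the gaps. I lower to the step.

Call:
drive_tool --commands '[{"hand": 0,"translation": [0.2,1.8,-2.3],"angular": [0,0,0]},{"hand": 0,"translation": [0.4,3.3,-4.9],"angular": [0,0,0]},{"hand": 0,"translation": [0.6,4.8,-7.5],"angular": [0,0,0]},{"hand": 0,"translation": [0.7,5.3,-8.4],"angular": [0,0,0]},{"hand": 0,"translation": [0.7,5.3,-8.4],"angular": [0,0,0]}]'

```text
t: 15.25
eef_pos: [0.4932, -0.0177, 0.1527]
tool_rot: [-0.245, 0.949, 0.18, 0.084]
contact_force: [-0.4, -5.4, 8.0]
gripper_width: 0.14
grasp_force: 91.1
```

```bash
python3 -c "
from h import *
rel()"
```

```text
t 15.25 rel mm [  2.8   1.1 112.7] tool z [ 0.001 -0.    -1.   ] xang 29.5 F shell [ 0.3 -0.7  9.6] M [-0.63 -0.24 -0.03] grip 0.14 91 q [ 0.53  0.4  -0.36  2.06 -0.54  0.81 -0.61]
```

It rests on the step (112.7 mm, 10 N). I turn clockwise about the axis under light pressure.

Call:
drive_tool --commands '[{"hand": 0,"translation": [0,-0.3,-0.2],"angular": [0.0079,0.056,-0.098]},{"hand": 0,"translation": [0.1,-0.6,-0.4],"angular": [0.0158,0.1124,-0.1966]},{"hand": 0,"translation": [0.1,-0.9,-0.6],"angular": [0.0237,0.1683,-0.2944]},{"hand": 0,"translation": [0.2,-1.2,-0.8],"angular": [0.0317,0.2248,-0.3932]},{"hand": 0,"translation": [0.2,-1.2,-0.8],"angular": [0.0317,0.2248,-0.3932]}]'

```text
t: 15.88
eef_pos: [0.4934, -0.0191, 0.1517]
tool_rot: [-0.257, 0.965, -0.039, 0.026]
contact_force: [-0.7, -4.9, 4.8]
gripper_width: 0.141
grasp_force: 90.9
```

```bash
python3 -c "
from h import *
rel()"
```

```text
t 15.88 rel mm [  3.2  -0.6 112.6] tool z [ 0.002 -0.001 -1.   ] xang 3.4 F shell [-0.  -1.9  6.6] M [-0.93 -0.26 -0.19] grip 0.141 91 q [ 0.45  0.39 -0.26  2.07 -0.59  0.82 -1.01]
```

Call:
drive_tool --commands '[{"hand": 0,"translation": [0,0.3,-0.4],"angular": [0.0052,0.0371,-0.065]},{"hand": 0,"translation": [0.1,0.6,-0.9],"angular": [0.0105,0.0743,-0.13]},{"hand": 0,"translation": [0.1,1,-1.7],"angular": [0.0126,0.0891,-0.156]},{"hand": 0,"translation": [0.2,1.5,-2.6],"angular": [0.0126,0.0891,-0.156]},{"hand": 0,"translation": [0.2,1.5,-2.6],"angular": [0.0126,0.0891,-0.156]}]'

```text
t: 16.5
eef_pos: [0.4931, -0.0169, 0.1483]
tool_rot: [-0.259, 0.958, -0.125, 0.003]
contact_force: [1.9, -4.2, -3.5]
gripper_width: 0.141
grasp_force: 89.5
```

```bash
python3 -c "
from h import *
rel()"
```

```text
t 16.5 rel mm [  2.6  -0.4 108.5] tool z [ 0.    -0.001 -1.   ] xang -6.8 F shell [ 2.4 -5.1 -1.1] M [-1.92 -0.8   0.  ] grip 0.141 90 q [ 0.42  0.4  -0.23  2.07 -0.61  0.82 -1.17]
```

Call:
drive_tool --commands '[{"hand": 0,"translation": [0.1,0.2,-1.1],"angular": [0.0028,0.0198,-0.0346]},{"hand": 0,"translation": [0.1,0.5,-2.0],"angular": [0.0035,0.0248,-0.0433]},{"hand": 0,"translation": [0.1,0.7,-2.4],"angular": [0.0035,0.0248,-0.0433]},{"hand": 0,"translation": [0.1,0.7,-2.4],"angular": [0.0035,0.0248,-0.0433]}]'

```text
t: 17.0
eef_pos: [0.4935, -0.017, 0.1475]
tool_rot: [-0.259, 0.954, -0.149, -0.003]
contact_force: [-3.8, -9.0, 11.6]
gripper_width: 0.143
grasp_force: 92.4
```

```bash
python3 -c "
from h import *
rel()"
```

```text
t 17.0 rel mm [  2.9  -0.8 107.9] tool z [ 0.001 -0.    -1.   ] xang -9.7 F shell [-2.5 -2.4 14.8] M [-1.62  0.46  0.56] grip 0.143 92 q [ 0.41  0.4  -0.22  2.07 -0.62  0.82 -1.22]
```

The cap dropped the second time: it is at floor height (107.9 mm) and carries 15 N, turned about 39°. I release and withdraw.

Call:
drive_tool --commands '[{"hand": 0,"translation": [0,-0.3,0.8],"angular": [0,0,0]},{"hand": 0.45,"translation": [0,-0.3,0.8],"angular": [0,0,0]},{"hand": 0.45,"translation": [0,-0.3,0.8],"angular": [0,0,0]},{"hand": 0.45,"translation": [0,-0.3,0.8],"angular": [0,0,0]},{"hand": 0.45,"translation": [-1,-7.5,13],"angular": [0,0,0]},{"hand": 0.45,"translation": [-3,-22,38],"angular": [0,0,0]},{"hand": 0.45,"translation": [-6,-45,78],"angular": [0,0,0]},{"hand": 0.45,"translation": [-60,-60,110],"angular": [0,0,0]},{"hand": 0.45,"translation": [-65,-60,125],"angular": [0,0,0]},{"hand": 0.45,"translation": [-65,-60,125],"angular": [0,0,0]},{"hand": 0.45,"translation": [-65,-60,125],"angular": [0,0,0]}]'

```text
t: 18.38
eef_pos: [0.4287, -0.0753, 0.2708]
tool_rot: [-0.259, 0.954, -0.148, -0.004]
contact_force: [-0.5, 0.3, 0.1]
gripper_width: 0.45
grasp_force: 0.0
```

Run:
```python
from h import *;import pickle
rel();m,im=wshot('w8',('cap','mug','jam_jar'))
p=np.array([.4982,.0375,.0545,-.14]);F=frame(p[3]);a=np.radians(-10)
Rz=np.array([[np.cos(a),-np.sin(a),0],[np.sin(a),np.cos(a),0],[0,0,1]])
P=np.array([[.025,.007,.114],[-.025,.007,.114],[-.025,-.007,.114],[.025,-.007,.114]])@Rz.T@F.T+p[:3]
ov=im.copy();cv2.polylines(ov,[proj(m,P).round().astype(np.int32)],True,(0,255,0),1)
for r,h in((.036,.089),(.05,.0165)):cv2.polylines(ov,[proj(m,circ(r,h)@F.T+p[:3]).round().astype(np.int32)],True,(0,255,0),1)
t=bot.read_camera('top');s=bot.read_camera('scene')
f=lambda x,w,h:cv2.resize(x,(w,h),interpolation=cv2.INTER_AREA)
save(np.hstack([f(ov,520,390),np.vstack([f(t,260,195),f(s,260,195)])]),'fin')
```

```text
t 18.38 rel mm [-53.1   3.  248. ] tool z [-0.001  0.    -1.   ] xang -9.7 F shell [-0.5  0.3 -0. ] M [-0.58  0.03 -0.02] grip 0.45 0 q [ 0.52  0.16 -0.15  2.04 -0.54  1.13 -1.23]
18.38 [ 0.4287 -0.0753  0.2708] [-0.259   0.9544 -0.1483 -0.0041] [-0.5  0.3  0.1] 0.45
cap [([277.0, 136.0], 0.88)]
mug [([138.0, 131.0], 0.61)]
jam_jar []
```

View pics/fin.png

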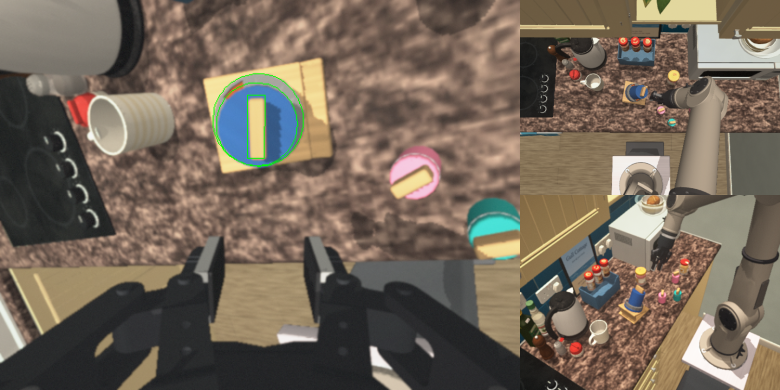

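The cap's top circle (258,122) and fin (257,127) lie exactly on the predicted home outline. The gap's step now shows empty, and the mug and jars stand where they were. I hand in.

```bash
python3 -c "
from station import bot
print(bot.hand_in())"
```

```text
the job is handed in; nothing more can be done
None
```

The copper canister stands in the shell, and the cap is turned clockwise fully home and released. The job was handed in at about 18.5 s; the final pictures show the cap at its home position, with the jars and mug apparently undisturbed.

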